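Set the bench bell timer to two minutes

ROBOT

A 6-joint arm with a two-finger parallel gripper is mounted at the origin on the work surface. World frame = base frame: x ahead of the robot, y to its left, z up, the work surface at z = 0. Lengths are in mm, angles in degrees, forces in N, time in s.
With the tool pointing down it reaches from about 300 to 850 mm from the base axis. Payload 4.2 kg.
Tool frame: the origin (TCP) lies on the centre line of the jaws, within the pads' length; the fingertips stand 14 mm ahead of it and the grasp point (between the pads) lies 5 mm behind it; x points along the fingers, y is the direction in which the jaws open and shut, and the axes are right-handed (so a half turn about x gives the same grasp; the last joint's range is limited). The gripper opens to 91 mm and grips with 3 to 60 N. Pads are 32 mm wide; open, the fingers measure 118 mm over their backs; the gripper's body (76 mm by 178 mm) begins 60 mm behind the grasp point.
Start: joints at [-76.031, 18.312, 89.639, -0, 72.044, -1.146], TCP at [149.934, -555.123, 227.976] pointing down, gripper open.
Joint ranges: [-177.97, 177.97], [-48.28, 115.42], [12.27, 149.76], [-77.06, 257.06], [2.81, 150.46], [-146.56, 146.56]. Speed limits (degrees/s): [147.25, 147.25, 180, 180, 180, 180].

INTERFACE

Orientations are given as [roll, pitch, yaw] about the fixed x, y, z axes, in that order (R = Rz(yaw) Ry(pitch) Rx(roll)).
In Python, from workcell import readout, optics, env gives the robot as it stands.
- The arm moves only by the shell command python3 -m creep 'ROWS' [OPENING] [FORCE]. ROWS is JSON, a list of rows, each an object with "translation": the shift along the world's x, y, z in cm, a list of three; "delta_rot": the turn, a rotation vector about the world's x, y, z in rad, a list of three. In form: [{"translation": [dx, dy, dz], "delta_rot": [rx, ry, rz]}, ...]. A call has 1 to 5 rows; each row shifts and turns the commanded pose from where the row before left it; what a row does not reach is not made up. A row lasts 1/12 s, in which the tool goes at most 41.7 mm and 7.16 degrees, less where a joint would pass 70% of its speed; a pose out of reach is approached as far as the arm can. A call with a gripper value outside its range is refused whole. OPENING is the gripper's target within -1 to 1 (fully open at 1, half-way at 0, shut at -1), set as the call begins (- or left out, the last holds). The fingers move at their own pace and stop on an object; FORCE is the grip in N (left out, the last holds). Time passes only in rows, so rows that do not move let the fingers close. It gives the time, the measured TCP pose, the force and the opening at its end, in the units of the state.
- readout.state(): the state, without advancing time (a new reading comes with each control period).
- optics.grab_frame(name): name is "scene" or "top" or "wrist"; returns (picture, depth): 420x560x3 uint8, red, green, blue; 420x560 float32, mm along the optical axis (not along the pixel's ray), 0 where there is no reading.
- optics.camera_params(name): a dict with "mtx" (3x3 intrinsics, pixels), "R" (3x3) and "t" (3): a world point X has camera coordinates R X + t. Camera axes: x right, y down, z forward; pixel columns grow to the right and rows downward; lengths in mm; the calibration is good to about 2 mm. A picture is of the moment at which its call begins: read the wrist's pose just before it. camera_params takes no time and is no camera call; for the wrist camera it gives the pose at the moment of the call.
- env.job_done(): hands the job in, once; it reports no verdict.
The state is a dict: "time_s": time; "qpos": joint angles; "qvel": joint speeds; "effort": joint torques, N m; "ee_pos": TCP position; "ee_rot": TCP orientation; "force": force on the tool from outside, world axes, zero at the start; "torque": the same for the moment, N m; "gripper_width": finger opening in mm.
Only numpy, scipy, OpenCV 4.12 (cv2) and the standard library are available. Lean on these libraries where they do the work, as an engineer would, in place of code of your own. Each camera call takes 0.05 s, during which the arm holds its last target.

TASK

The glue under the lid of the grey potting box needs two minutes to set, so set the sloping bench timer for it: twist its winged knob clockwise past the top (five-minute) mark to wind the bell, then back down to the two-minute mark, and let go. The marks run clockwise, one per minute, from the long zero mark to the long five-minute mark. Leave the loose parts on the desk where they are.

Things in the scene. Friction and masses are not known exactly. Their poses are not given: they have to be found in the camera images.
- timer: Grey wedge-shaped bench timer, fixed to the desk: 124 mm deep (x; a steel bell dome stands out 25 mm more behind), 140 mm wide (y), 30 mm high in front, 96 mm at the back. Origin: centre of its underside, on the desk; z up; its low front looks along its own -x, roughly away from the robot (within 35 degrees). Its face slopes 30 degrees, rising to +x.
- dial (a point): Where the knob's axis meets the sloping face, 63 mm above the desk. z: out of the face; x: straight up the slope; y: left, seen from the front. Six black radial marks, 0.25 rad apart, start 36 mm from here: clockwise from zero (long, 0.75 rad left of x), one, two, three (on x), four, five minutes (long).
- knob_wing (a point): Grip point in the knob's wing, on its axis, 29 mm out from the face; turns with the knob. z: out of the face, along the axis; x: along the wing to the pointer end; y: across it. Wing: black bar 46 x 14 mm (x, y), 6 to 39 mm out from the face, on a round skirt 52 mm across, 7 mm thick. A white stripe and a nib 34 mm from the axis mark the pointer end.
- knob (a joint): Setting of the knob in rad: 0 at the zero mark, growing clockwise as seen looking at the face, 0.25 rad per minute: two-minute mark 0.5, five-minute (top) mark 1.25, stop at 1.5. Stays where it is left (friction about 0.06 N m, no spring).
- canister: Loose amber glass screw-top canister, 56 mm across, 74 mm high; origin under its centre. Bystander.
- tube_base: Loose tan bakelite tube base standing on its pins, 33 mm across, 34 mm high; origin under its centre. Bystander.
- capacitor: Loose dark can capacitor standing upright, 30 mm across, 45 mm high; origin under its centre. Bystander.
- jack_plate: Loose gold plate 40 x 80 x 4 mm lying flat with two jacks on it, 22 mm high in all; origin under its centre. Bystander.
- heat_spreader: Loose copper plate 60 x 60 x 6 mm lying flat; origin under its centre. Bystander.
- potting_box: Loose closed grey box 62 x 87 x 31 mm; origin under its centre. Bystander.
- toroid: Loose brown ring-shaped transformer, 68 mm across, 32 mm high, behind the timer; origin under its centre. Bystander.
- screwdriver: Loose screwdriver, 170 mm long along its x, lying on the desk; origin at its middle. Bystander.

How it is judged (in metres and radians):
On the way:
1. the knob has been turned past the five-minute mark (above 1.28 rad) (value of joint knob above 1.28 rad), for 0.1 s.
At the end, for the whole second after the job is handed in: The knob rests, released, with its pointer at the two-minute mark: joint between 0.4 and 0.6 rad (0.4 minute either way) (value of joint knob between 0.4 and 0.6 rad and velocity of joint knob between -0.05 and 0.05 rad/s); the robot touches nothing.
It fails at once if a loose part on the desk is moved by more than 30 mm or knocked over (distance of any of canister, tube_base, capacitor, jack_plate, heat_spreader, potting_box, toroid, screwdriver from where it was at the start of the episode above 0.03 m or angle between any of canister, tube_base, capacitor, jack_plate, heat_spreader, potting_box, toroid's own z axis and vertical above 0.7 rad).
It also fails if it takes over 38 s, if anything falls off the work surface, if the arm or the gripper's body presses on something with over 40 N, if the wrist force passes 120 N, or if a joint passes its speed limit or range.

## Working session

There is one attempt and no reset: what is moved stays moved. The work goes in short steps, Python scripts to look and compute and a shell command to move; the robot and the scene stay as the last step left them, time stands still between calls to the robot, and variables do not carry over. Pictures are saved under pics/ and viewed, and the job is handed in when it is done.

```bash
ls; mkdir -p pics; python3 - <<'E'
from workcell import readout, optics
import cv2
print(readout.state())
for n in ("scene","top"):
    p,d=optics.grab_frame(n); cv2.imwrite(f"pics/{n}0.png",p[:,:,::-1]); 
    import numpy as np; np.save(f"pics/{n}0d.npy",d)
    print(n,optics.camera_params(n))
E
```

```text
pics
{'time_s': 0.0, 'qpos': array([-7.60313737e+01,  1.83535241e+01,  8.97067633e+01, -2.61272512e-03,
        7.20447037e+01, -1.14558515e+00]), 'qvel': array([ 0.00109289,  0.09656731, -0.13093663,  0.04756271, -0.01205623,
        0.02026654]), 'effort': array([-1.88989805e-03, -4.12464094e+01, -2.31975621e+01,  7.25667877e-02,
        4.55107936e-02, -1.45874487e-04]), 'ee_pos': array([ 149.80073459, -554.63972482,  227.09897446]), 'ee_rot': array([-89.79026823,  89.89497956, 105.32475095]), 'force': array([0.12520043, 0.11527805, 0.11513265]), 'torque': array([-0.05348731,  0.02357899, -0.01060408]), 'gripper_width': 91.15082035538154}
scene {'mtx': array([[435.1122308 ,   0.        , 273.6506218 ],
       [  0.        , 435.1122308 , 205.76367702],
       [  0.        ,   0.        ,   1.        ]]), 'R': array([[-0.76856938,  0.63973751,  0.00608605],
       [ 0.41762004,  0.50888254, -0.75274967],
       [-0.48465928, -0.57599868, -0.65827874]]), 't': array([ 408.01943384, -189.07143061, 1186.10562686])}
top {'mtx': array([[439.98294199,   0.        , 281.82259099],
       [  0.        , 439.98294199, 209.52683321],
       [  0.        ,   0.        ,   1.        ]]), 'R': array([[-0.0219034 , -0.99975924,  0.00130607],
       [-0.99455655,  0.02165627, -0.10192286],
       [ 0.10187004, -0.00353142, -0.99479145]]), 't': array([  57.92015708,  567.74866207, 1035.00289324])}
```

View pics/scene0.png

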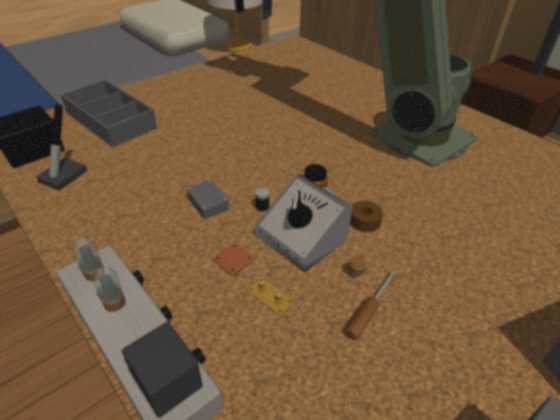

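View pics/top0.png

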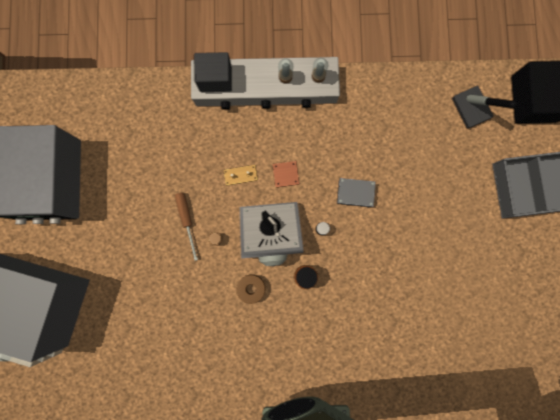

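The top view shows the timer at about (270,230), with its face looking away from the robot (up in the image). The capacitor (323,229), canister (306,277), toroid (251,289) and tube base (216,240) are around it. I'll zoom in on the dial.

```bash
python3 - <<'E'
import cv2,numpy as np
a=cv2.imread("pics/top0.png")[190:310,200:350]; b=cv2.imread("pics/scene0.png")[160:270,240:390]
cv2.imwrite("pics/z_top.png",cv2.resize(a,None,fx=5,fy=5,interpolation=cv2.INTER_CUBIC))
cv2.imwrite("pics/z_scene.png",cv2.resize(b,None,fx=5,fy=5,interpolation=cv2.INTER_CUBIC))
E
```

```text
(no output)
```

View pics/z_top.png

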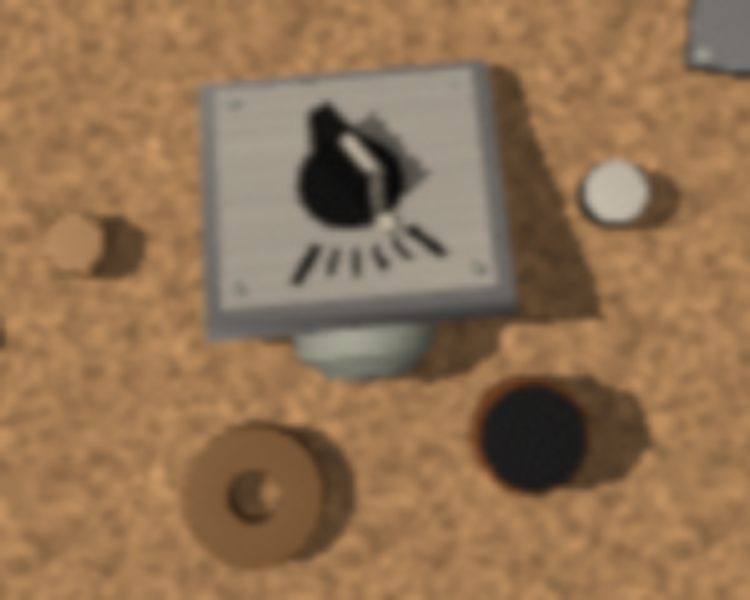

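View pics/z_scene.png

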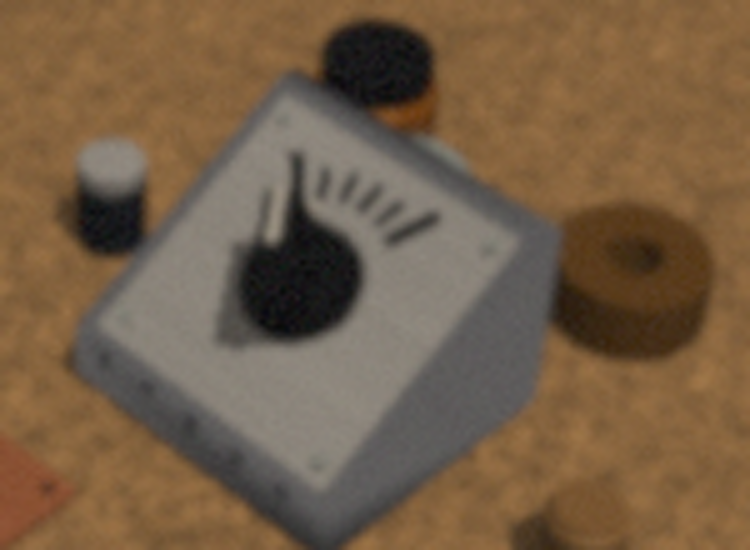

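```bash
cat > h.py <<'E'
import numpy as np,cv2
from workcell import optics
def cloud(d,P):
    K,R,t=P["mtx"],np.array(P["R"]),np.array(P["t"]).ravel()
    v,u=np.mgrid[:d.shape[0],:d.shape[1]]
    c=np.stack([(u-K[0,2])/K[0,0]*d,(v-K[1,2])/K[1,1]*d,d],-1)
    return (c-t)@R
def ray(P,uv,n,o):
    K,R,t=P["mtx"],np.array(P["R"]),np.array(P["t"]).ravel()
    uv=np.atleast_2d(uv).astype(float)
    r=np.c_[(uv[:,0]-K[0,2])/K[0,0],(uv[:,1]-K[1,2])/K[1,1],np.ones(len(uv))]@R
    c=-R.T@t
    s=((o-c)@n)/(r@n)
    return c+r*s[:,None]
E
python3 - <<'E'
from h import *
for n,roi in (("top",(200,245,238,302)),("scene",(170,275,250,355))):
    P=optics.camera_params(n); im=cv2.imread(f"pics/{n}0.png"); X=cloud(np.load(f"pics/{n}0d.npy"),P)
    m=np.zeros(im.shape[:2],bool); m[roi[0]:roi[1],roi[2]:roi[3]]=1
    hsv=cv2.cvtColor(im,cv2.COLOR_BGR2HSV)
    m&=(hsv[...,1]<60)&(hsv[...,2]>110)&(X[...,2]>30)&(X[...,2]<105)
    p=X[m]; 
    for _ in range(5):
        c=p.mean(0); nn=np.linalg.svd(p-c,full_matrices=False)[2][2]; nn*=np.sign(nn[2]); p=p[abs((p-c)@nn)<4]
    print(n,len(p),c,nn,"tilt",np.degrees(np.arccos(nn[2])),"az",np.degrees(np.arctan2(nn[1],nn[0])))
    mm=(m*255).astype(np.uint8); cs=max(cv2.findContours(mm,0,2)[0],key=cv2.contourArea)
    az=np.arctan2(nn[1],nn[0]); N=np.array([.5*np.cos(az),.5*np.sin(az),.866])
    q=cv2.approxPolyDP(cv2.convexHull(cs),6,True)[:,0]; print(q.tolist()); print(ray(P,q,N,c).round(1))
    for z in (63,): print("edges", np.degrees(0))
E
```

```text
top 1734 [532.15510855  76.53012495  60.52547517] [0.50028099 0.03509007 0.86515179] tilt 30.099958075907008 az 4.01219578209246
[[299, 244], [241, 244], [240, 208], [295, 202]]
[[483.4   8.7  91.3]
 [486.5 140.2  84.3]
 [574.3 146.2  33.4]
 [586.1  13.3  32. ]]
edges 0.0
scene 2598 [527.85043342  80.06241572  61.97954189] [0.49821579 0.03034921 0.86652175] tilt 29.943073390339652 az 3.4859107934288374
[[296, 179], [343, 207], [305, 257], [260, 226]]
[[479.    8.1  92.7]
 [469.3 129.9  94. ]
 [571.9 139.7  34.5]
 [583.3  20.   32.1]]
edges 0.0
```

```bash
cat >> h.py <<'E'
from scipy.spatial.transform import Rotation as Ro
from workcell import readout
def Rd(az):   # dial frame columns
    a=np.radians(az); z=np.array([.5*np.cos(a),.5*np.sin(a),.8660254]); x=np.array([-.8660254*np.cos(a),-.8660254*np.sin(a),.5])
    return np.c_[x,np.cross(z,x),z]
def toolR(az,theta,flip=1):
    D=Rd(az); b=0.75-theta
    wy=D@np.array([-np.sin(b),np.cos(b),0])*flip
    tx=-D[:,2]; return np.c_[tx,wy,np.cross(tx,wy)]
def cur():
    s=readout.state(); return s,np.array(s["ee_pos"]),Ro.from_euler("xyz",s["ee_rot"],degrees=True)
def go(pt,R):
    s,p,r=cur(); d=(Ro.from_matrix(R)*r.inv()).as_rotvec(); return (np.array(pt)-p)/10,d
E
python3 - <<'E'
from h import *
s,p,r=cur(); print(r.as_matrix().round(3))
P=optics.camera_params("wrist"); c=-np.array(P["R"]).T@np.array(P["t"]).ravel()
print("cam in tool",r.inv().apply(c-p).round(1)); print("cam axes in tool (rows)",(np.array(P["R"])@r.as_matrix()).round(3))
for f in (1,-1):
    R=toolR(4.2,.15,f); 
    D=Rd(4.2); print(f,R.round(3).tolist()); t,d=go(np.array([528,77,63])+D[:,2]*170,R); print(t.round(2),d.round(3),np.degrees(np.linalg.norm(d)))
E
```

```text
[[-0.     0.261 -0.965]
 [ 0.002 -0.965 -0.261]
 [-1.    -0.002 -0.   ]]
cam in tool [-156.5   -0.   -79.9]
cam axes in tool (rows) [[ 0.001  1.     0.001]
 [-0.28  -0.001  0.96 ]
 [ 0.96  -0.001  0.28 ]]
1 [[-0.499, 0.548, -0.671], [-0.037, -0.787, -0.615], [-0.866, -0.282, 0.413]]
[46.29 63.79 -1.7 ] [0.068 0.522 0.4  ] 37.89092527105193
-1 [[-0.499, -0.548, 0.671], [-0.037, 0.787, 0.615], [-0.866, 0.282, -0.413]]
[46.29 63.79 -1.7 ] [-0.72   0.097 -2.649] 157.37112864296444
```

```bash
python3 -m creep '[{"translation":[1.85,2.55,0],"delta_rot":[0.003,0.021,0.016]},{"translation":[1.85,2.55,0],"delta_rot":[0.003,0.021,0.016]},{"translation":[1.85,2.55,0],"delta_rot":[0.003,0.021,0.016]},{"translation":[1.85,2.55,0],"delta_rot":[0.003,0.021,0.016]},{"translation":[1.85,2.55,0],"delta_rot":[0.003,0.021,0.016]}]' 1
python3 -m creep '[{"translation":[1.85,2.55,0],"delta_rot":[0.003,0.021,0.016]},{"translation":[1.85,2.55,0],"delta_rot":[0.003,0.021,0.016]},{"translation":[1.85,2.55,0],"delta_rot":[0.003,0.021,0.016]},{"translation":[1.85,2.55,0],"delta_rot":[0.003,0.021,0.016]},{"translation":[1.85,2.55,0],"delta_rot":[0.003,0.021,0.016]}]'
python3 -m creep '[{"translation":[1.85,2.55,0],"delta_rot":[0.003,0.021,0.016]},{"translation":[1.85,2.55,0],"delta_rot":[0.003,0.021,0.016]},{"translation":[1.85,2.55,0],"delta_rot":[0.003,0.021,0.016]},{"translation":[1.85,2.55,0],"delta_rot":[0.003,0.021,0.016]},{"translation":[1.85,2.55,0],"delta_rot":[0.003,0.021,0.016]}]'
python3 -m creep '[{"translation":[1.85,2.55,0],"delta_rot":[0.003,0.021,0.016]},{"translation":[1.85,2.55,0],"delta_rot":[0.003,0.021,0.016]},{"translation":[1.85,2.55,0],"delta_rot":[0.003,0.021,0.016]},{"translation":[1.85,2.55,0],"delta_rot":[0.003,0.021,0.016]},{"translation":[1.85,2.55,0],"delta_rot":[0.003,0.021,0.016]}]'
python3 - <<'E'
from h import *
R=toolR(4.2,.15); D=Rd(4.2); t,d=go(np.array([528,77,63])+D[:,2]*170,R); print(t.round(2),d.round(3)); print(cur()[0]["qpos"].round(1))
E
```

```text
time_s: 0.52
ee_pos: [242.8, -426.2, 227.6]
ee_rot: [-25.8, 83.8, 173.9]
force: [0.2, -0.9, 0.1]
gripper_width: 91.1
time_s: 0.93
ee_pos: [335.4, -298.6, 227.8]
ee_rot: [-27.9, 77.8, 176.5]
force: [0.6, 0.6, 0.2]
gripper_width: 91.2
time_s: 1.35
ee_pos: [428.0, -171.1, 227.7]
ee_rot: [-30.2, 71.7, 178.9]
force: [0.1, -1.1, -0.0]
gripper_width: 91.2
time_s: 1.77
ee_pos: [520.5, -43.7, 227.6]
ee_rot: [-32.5, 65.7, -178.8]
force: [-0.8, 0.4, -0.1]
gripper_width: 91.0
[ 9.23 12.69 -1.73] [0.01 0.1  0.08]
[-4.6 26.5 81.  -2.4 96.7 51.9]
```

```bash
python3 -m creep '[{"translation":[1.85,2.55,-0.35],"delta_rot":[0.002,0.02,0.016]},{"translation":[1.85,2.55,-0.35],"delta_rot":[0.002,0.02,0.016]},{"translation":[1.85,2.55,-0.35],"delta_rot":[0.002,0.02,0.016]},{"translation":[1.85,2.55,-0.35],"delta_rot":[0.002,0.02,0.016]},{"translation":[1.85,2.55,-0.35],"delta_rot":[0.002,0.02,0.016]}]'
python3 -m creep '[{"translation":[0,0,0],"delta_rot":[0,0,0]},{"translation":[0,0,0],"delta_rot":[0,0,0]}]'
python3 - <<'E'
from h import *
P=optics.camera_params("wrist"); p,d=optics.grab_frame("wrist"); cv2.imwrite("pics/w1.png",p[:,:,::-1]); np.save("pics/w1d.npy",d); np.save("pics/w1P.npy",P,allow_pickle=True)
print(cur()[0]["qpos"].round(1))
E
```

```text
time_s: 2.18
ee_pos: [613.0, 83.7, 209.7]
ee_rot: [-34.4, 60.0, -175.8]
force: [0.5, 0.4, 0.0]
gripper_width: 91.0
time_s: 2.35
ee_pos: [612.8, 83.7, 208.3]
ee_rot: [-34.3, 59.9, -175.7]
force: [-0.8, -0.6, 0.2]
gripper_width: 91.1
[  6.1  39.4  62.4   1.  108.2  57.6]
```

View pics/w1.png

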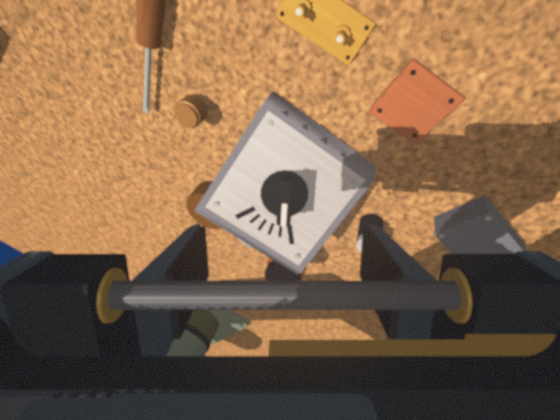

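The wrist view shows the knob centre at about (284,192), the stripe pointing down to (285,225), and the zero mark at (292,232). Next I'll measure in this view.

```bash
python3 - <<'E'
from h import *
P=np.load("pics/w1P.npy",allow_pickle=True).item(); im=cv2.imread("pics/w1.png"); X=cloud(np.load("pics/w1d.npy"),P)
hsv=cv2.cvtColor(im,cv2.COLOR_BGR2HSV)
poly=np.array([[272,112],[360,172],[298,262],[205,208]],np.int32)
roi=cv2.fillConvexPoly(np.zeros(im.shape[:2],np.uint8),poly,1)>0
m=roi&(hsv[...,2]>120)&(hsv[...,1]<70)
p=X[m]
for _ in range(8):
    c=p.mean(0); n=np.linalg.svd(p-c,full_matrices=False)[2][2]; n*=np.sign(n[2]); p=p[abs((p-c)@n)<3]
az=np.degrees(np.arctan2(n[1],n[0])); print(len(p),c,n,"tilt",np.degrees(np.arccos(n[2])),"az",az)
D=Rd(4.0); N=D[:,2]
# rectified view (dial coords about o), for height h
o0=c+ (63-c[2])/N[2]*0*N
o0=np.array([528,77,0.]); o0[2]=c[2]-((o0-c)[:2]@N[:2])/N[2]
print("o0",o0)
K,R,t=P["mtx"],np.array(P["R"]),np.array(P["t"]).ravel()
def rect(h,S=5,half=60):
    g=np.array([[-half,-half],[half,-half],[half,half],[-half,half]],float) # x(up),y(left)
    W=o0+g[:,:1]*D[:,0]+g[:,1:]*D[:,1]+h*N
    q=(W@R.T+t)@K.T; q=(q[:,:2]/q[:,2:]).astype(np.float32)
    dst=np.float32([[(half-y)*S,(half-x)*S] for x,y in g])
    return cv2.warpPerspective(im,cv2.getPerspectiveTransform(q,dst),(2*half*S,2*half*S),flags=cv2.INTER_CUBIC)
cv2.imwrite("pics/r0.png",rect(0)); cv2.imwrite("pics/r39.png",rect(39))
E
```

```text
5441 [516.64439084  69.70792346  69.50274605] [0.49094296 0.02467622 0.87084218] tilt 29.443346349573048 az 2.877430840852355
o0 [528.        77.        62.668872]
```

View pics/r0.png

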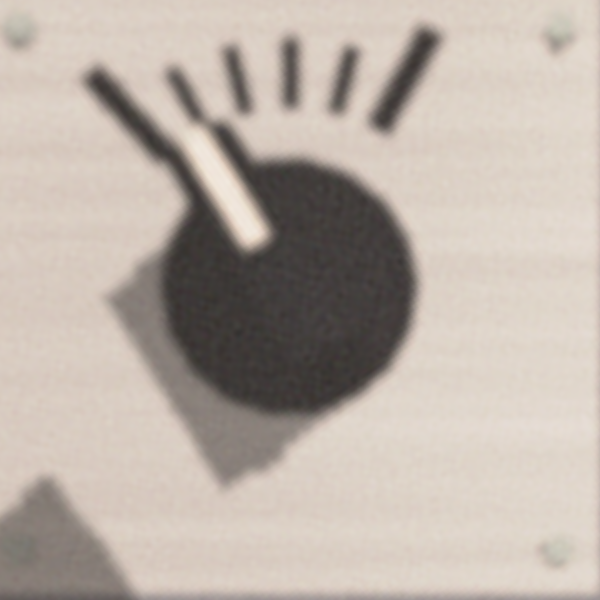

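View pics/r39.png

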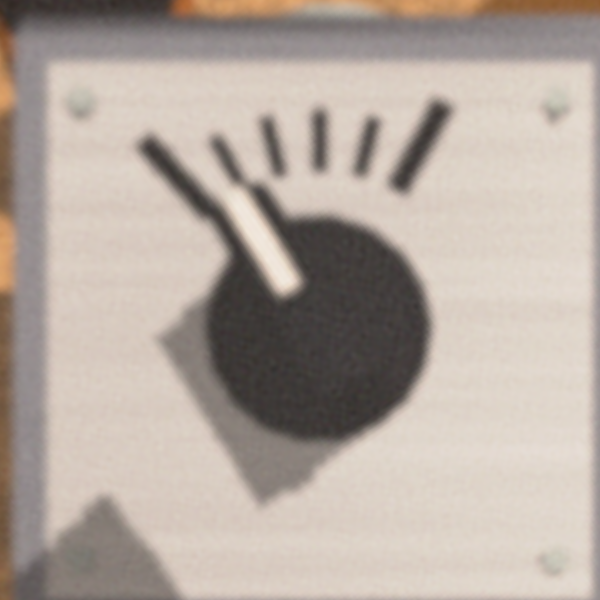

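```bash
cat >> h.py <<'E'
AZ=4.0; DIAL=np.array([528,77,62.67])+Rd(AZ)@[2.0,2.2,0]
def rel():
    s,p,r=cur(); D=Rd(AZ); q=D.T@(p-DIAL); ty=D.T@r.as_matrix()[:,1]; tx=D.T@r.as_matrix()[:,0]
    b=np.arctan2(-ty[0],ty[1]); return q.round(1),"theta",round(0.75-b,3),"tx",tx.round(3),"w",round(s["gripper_width"],1),"F",np.round(s["force"],1),"q6",s["qpos"][5].round(1),"t",s["time_s"]
E
python3 - <<'E'
from h import *
print(DIAL,rel()); D=Rd(AZ)
for h in (75,26):
    t,d=go(DIAL+h*D[:,2],toolR(AZ,.26)); print(t.round(2),d.round(3))
E
```

```text
[526.42563263  74.68453735  63.67      ] (array([ -1.8,  -1.9, 169.3]), 'theta', np.float64(0.147), 'tx', array([ 0.   ,  0.002, -1.   ]), 'w', 91.1, 'F', array([-0.3, -0.5,  1.1]), 'q6', np.float64(57.6), 't', 2.4)
[-4.84 -0.53 -8.07] [-0.054 -0.004 -0.099]
[ -7.29  -0.7  -12.32] [-0.054 -0.004 -0.099]
```

```bash
python3 -m creep '[{"translation":[-1.0,-0.1,-1.6],"delta_rot":[-0.011,-0.001,-0.02]},{"translation":[-1.0,-0.1,-1.6],"delta_rot":[-0.011,-0.001,-0.02]},{"translation":[-1.0,-0.1,-1.6],"delta_rot":[-0.011,-0.001,-0.02]},{"translation":[-1.0,-0.1,-1.6],"delta_rot":[-0.011,-0.001,-0.02]},{"translation":[-0.84,-0.13,-1.6],"delta_rot":[-0.01,0,-0.02]}]'
python3 -m creep '[{"translation":[0,0,0],"delta_rot":[0,0,0]}]'
python3 - <<'E'
from h import *
print(rel()); D=Rd(AZ)
t,d=go(DIAL+26*D[:,2],toolR(AZ,.26)); print(t.round(2),d.round(3))
P=optics.camera_params("wrist"); p,dd=optics.grab_frame("wrist"); cv2.imwrite("pics/w2.png",p[:,:,::-1])
K,R,tt=P["mtx"],np.array(P["R"]),np.array(P["t"]).ravel()
for h in (0,7,39):
    q=K@(R@(DIAL+h*D[:,2])+tt); print(h,q[:2]/q[2])
E
```

```text
time_s: 2.82
ee_pos: [562.6, 75.7, 130.9]
ee_rot: [-28.1, 60.2, -176.3]
force: [-0.6, -0.6, 0.1]
gripper_width: 91.2
time_s: 2.9
ee_pos: [560.6, 75.4, 129.1]
ee_rot: [-28.1, 59.8, -176.2]
force: [0.3, -0.4, -0.2]
gripper_width: 91.1
(array([ 3.2,  1.7, 73.8]), 'theta', np.float64(0.264), 'tx', array([ 0.004, -0.002, -1.   ]), 'w', 91.1, 'F', array([ 0.3, -0.4, -0.2]), 'q6', np.float64(63.9), 't', 2.9)
[-2.12  0.02 -4.29] [ 0.    -0.004  0.004]
0 [284.16113342 214.27370631]
7 [284.1328253 217.2205197]
39 [283.97981323 233.14873697]
```

View pics/w2.png

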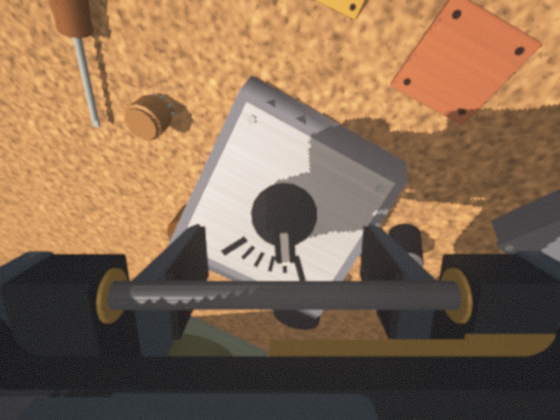

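The knob centre at (284,214) and the stripe start at (284,233) match the prediction, and the jaws are square to the wing. I'll go in and grip lightly.

```bash
python3 -m creep '[{"translation":[-0.42,0,-0.86],"delta_rot":[0,0,0]},{"translation":[-0.42,0,-0.86],"delta_rot":[0,0,0]},{"translation":[-0.42,0,-0.86],"delta_rot":[0,0,0]},{"translation":[-0.43,0,-0.86],"delta_rot":[0,0,0]},{"translation":[-0.43,0,-0.85],"delta_rot":[0,0,0]}]'
python3 -m creep '[{"translation":[0,0,0],"delta_rot":[0,0,0]},{"translation":[0,0,0],"delta_rot":[0,0,0]}]'
python3 - <<'E'
from h import *
print(rel()); D=Rd(AZ)
t,d=go(DIAL+26*D[:,2],toolR(AZ,.26)); print(t.round(2),d.round(3))
E
```

```text
time_s: 3.37
ee_pos: [542.4, 77.1, 86.7]
ee_rot: [-28.2, 60.1, -176.2]
force: [0.1, 0.6, -0.9]
gripper_width: 91.3
time_s: 3.53
ee_pos: [542.4, 77.1, 87.1]
ee_rot: [-28.1, 60.0, -176.2]
force: [0.2, 0.3, 0.6]
gripper_width: 91.3
(array([-2.2, -1.3, 28.3]), 'theta', np.float64(0.261), 'tx', array([-0.001, -0.002, -1.   ]), 'w', 91.3, 'F', array([0.2, 0.3, 0.6]), 'q6', np.float64(63.9), 't', 3.5333)
[-0.3  -0.15 -0.09] [-0.001  0.001  0.002]
```

```bash
python3 -m creep '[{"translation":[-0.3,-0.15,-0.1],"delta_rot":[0,0,0]},{"translation":[0,0,0],"delta_rot":[0,0,0]},{"translation":[0,0,0],"delta_rot":[0,0,0]},{"translation":[0,0,0],"delta_rot":[0,0,0]},{"translation":[0,0,0],"delta_rot":[0,0,0]}]' -1 15
python3 -m creep '[{"translation":[0,0,0],"delta_rot":[0,0,0]},{"translation":[0,0,0],"delta_rot":[0,0,0]},{"translation":[0,0,0],"delta_rot":[0,0,0]},{"translation":[0,0,0],"delta_rot":[0,0,0]},{"translation":[0,0,0],"delta_rot":[0,0,0]}]'
python3 -c "
from h import *
print(rel()); print((Rd(AZ)[:,2]*-0.1).round(4))"
```

```text
time_s: 3.95
ee_pos: [540.1, 75.6, 86.8]
ee_rot: [-28.2, 60.2, -176.2]
force: [0.5, 0.4, 0.2]
gripper_width: 60.5
time_s: 4.37
ee_pos: [539.8, 75.6, 86.5]
ee_rot: [-28.2, 60.1, -176.2]
force: [0.2, -0.4, 0.0]
gripper_width: 27.8
(array([-0.2,  0. , 26.5]), 'theta', np.float64(0.262), 'tx', array([-0.002, -0.002, -1.   ]), 'w', 27.8, 'F', array([ 0.2, -0.4,  0. ]), 'q6', np.float64(63.8), 't', 4.3667)
[-0.0499 -0.0035 -0.0866]
```

```bash
python3 -m creep '[{"translation":[0,0,0],"delta_rot":[0,0,0]},{"translation":[0,0,0],"delta_rot":[0,0,0]},{"translation":[0,0,0],"delta_rot":[0,0,0]},{"translation":[0,0,0],"delta_rot":[0,0,0]},{"translation":[0,0,0],"delta_rot":[0,0,0]}]'
python3 -c "
from h import *
print(rel())"
```

```text
time_s: 4.78
ee_pos: [539.7, 76.0, 86.7]
ee_rot: [-28.2, 60.1, -176.3]
force: [-0.9, 1.5, 0.5]
gripper_width: 13.9
(array([-0. , -0.4, 26.6]), 'theta', np.float64(0.261), 'tx', array([-0.002, -0.003, -1.   ]), 'w', 13.9, 'F', array([-0.9,  1.5,  0.5]), 'q6', np.float64(63.8), 't', 4.7833)
```

The jaws hold the wing at 13.9 mm. Now I'll wind it clockwise.

```bash
python3 -m creep '[{"translation":[0,0,0],"delta_rot":[-0.05,-0.0035,-0.0866]},{"translation":[0,0,0],"delta_rot":[-0.05,-0.0035,-0.0866]},{"translation":[0,0,0],"delta_rot":[-0.05,-0.0035,-0.0866]},{"translation":[0,0,0],"delta_rot":[-0.05,-0.0035,-0.0866]},{"translation":[0,0,0],"delta_rot":[-0.05,-0.0035,-0.0866]}]'
python3 -c "
from h import *
print(rel(),readout.state()['torque'].round(2))"
```

```text
time_s: 5.2
ee_pos: [539.8, 75.6, 86.6]
ee_rot: [1.0, 60.1, -176.0]
force: [0.7, 1.3, 0.9]
gripper_width: 13.7
(array([-0.2,  0. , 26.5]), 'theta', np.float64(0.767), 'tx', array([-0.002,  0.   , -1.   ]), 'w', 13.7, 'F', array([0.7, 1.3, 0.9]), 'q6', np.float64(92.8), 't', 5.2) [ 0.24 -0.23 -0.04]
```

```bash
python3 -m creep '[{"translation":[0,0,0],"delta_rot":[-0.05,-0.0035,-0.0866]},{"translation":[0,0,0],"delta_rot":[-0.05,-0.0035,-0.0866]},{"translation":[0,0,0],"delta_rot":[-0.05,-0.0035,-0.0866]},{"translation":[0,0,0],"delta_rot":[-0.05,-0.0035,-0.0866]},{"translation":[0,0,0],"delta_rot":[-0.05,-0.0035,-0.0866]}]'
python3 -m creep '[{"translation":[0,0,0],"delta_rot":[-0.05,-0.0035,-0.0866]},{"translation":[0,0,0],"delta_rot":[-0.02,-0.0014,-0.0346]},{"translation":[0,0,0],"delta_rot":[0,0,0]},{"translation":[0,0,0],"delta_rot":[0,0,0]},{"translation":[0,0,0],"delta_rot":[0,0,0]}]'
python3 - <<'E'
from h import *
print(rel(),readout.state()['torque'].round(2))
p,dd=optics.grab_frame("wrist"); cv2.imwrite("pics/w3.png",p[:,:,::-1])
p,dd=optics.grab_frame("scene"); cv2.imwrite("pics/s3.png",cv2.resize(p[150:280,230:400,::-1],None,fx=4,fy=4,interpolation=cv2.INTER_CUBIC))
E
```

```text
time_s: 5.62
ee_pos: [539.7, 75.2, 86.6]
ee_rot: [29.9, 60.1, -175.7]
force: [-0.4, 0.2, 1.0]
gripper_width: 13.9
time_s: 6.03
ee_pos: [539.7, 75.1, 86.7]
ee_rot: [37.6, 60.1, -175.7]
force: [-0.4, -1.0, 0.5]
gripper_width: 13.8
(array([ 0. ,  0.5, 26.6]), 'theta', np.float64(1.402), 'tx', array([-0.001,  0.003, -1.   ]), 'w', 13.8, 'F', array([-0.4, -1. ,  0.5]), 'q6', np.float64(129.2), 't', 6.0333) [-0.03 -0.08  0.02]
```

View pics/w3.png

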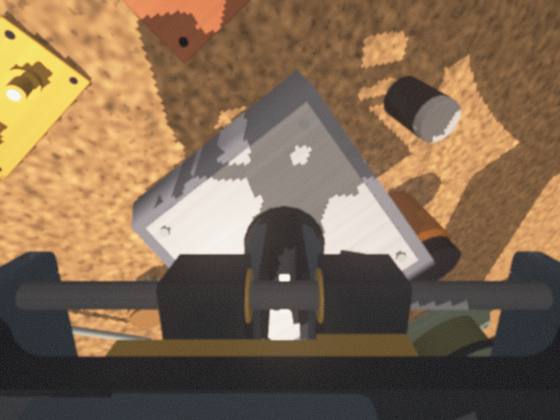

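View pics/s3.png

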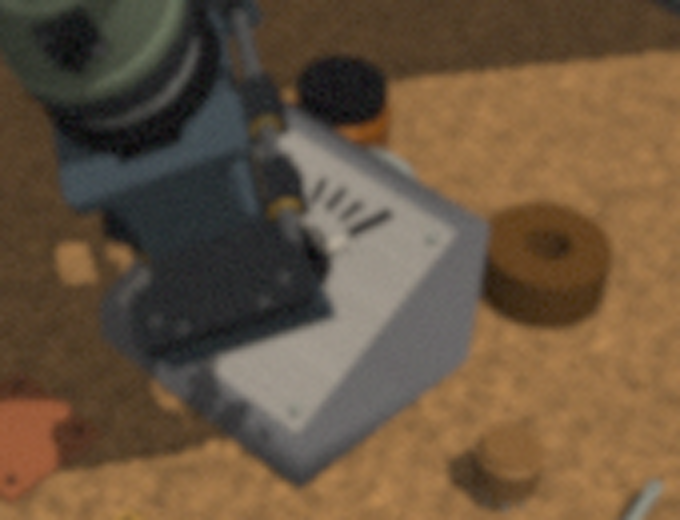

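The stripe is still square in the jaws in the wrist view (284,280–330), and in the scene view the nib is past the five mark. The tool reads 1.40 rad. Now back to 0.5.

```bash
python3 -m creep '[{"translation":[0,0,0],"delta_rot":[0.05,0.0035,0.0866]},{"translation":[0,0,0],"delta_rot":[0.05,0.0035,0.0866]},{"translation":[0,0,0],"delta_rot":[0.05,0.0035,0.0866]},{"translation":[0,0,0],"delta_rot":[0.05,0.0035,0.0866]},{"translation":[0,0,0],"delta_rot":[0.05,0.0035,0.0866]}]'
python3 -m creep '[{"translation":[0,0,0],"delta_rot":[0.05,0.0035,0.0866]},{"translation":[0,0,0],"delta_rot":[0.05,0.0035,0.0866]},{"translation":[0,0,0],"delta_rot":[0.05,0.0035,0.0866]},{"translation":[0,0,0],"delta_rot":[0.05,0.0035,0.0866]},{"translation":[0,0,0],"delta_rot":[0,0,0]}]'
python3 -m creep '[{"translation":[0,0,0],"delta_rot":[0,0,0]},{"translation":[0,0,0],"delta_rot":[0,0,0]}]'
python3 - <<'E'
from h import *
print(rel(),readout.state()['torque'].round(2))
E
```

```text
time_s: 6.55
ee_pos: [539.8, 75.5, 86.6]
ee_rot: [8.5, 60.1, -175.9]
force: [-0.4, -0.5, 0.3]
gripper_width: 14.2
time_s: 6.97
ee_pos: [539.7, 75.8, 86.6]
ee_rot: [-14.5, 60.1, -176.2]
force: [-1.0, 0.3, 0.7]
gripper_width: 13.7
time_s: 7.13
ee_pos: [539.8, 75.8, 86.6]
ee_rot: [-14.3, 60.1, -176.1]
force: [-1.7, 0.5, 1.0]
gripper_width: 13.7
(array([-0.1, -0.2, 26.6]), 'theta', np.float64(0.503), 'tx', array([-0.002, -0.001, -1.   ]), 'w', 13.7, 'F', array([-1.7,  0.5,  1. ]), 'q6', np.float64(77.7), 't', 7.1333) [ 0.15 -0.05 -0.12]
```

Open and back off along the axis.

```bash
for i in 1 2 3; do python3 -m creep '[{"translation":[0,0,0],"delta_rot":[0,0,0]},{"translation":[0,0,0],"delta_rot":[0,0,0]},{"translation":[0,0,0],"delta_rot":[0,0,0]},{"translation":[0,0,0],"delta_rot":[0,0,0]},{"translation":[0,0,0],"delta_rot":[0,0,0]}]' 1 | tail -1; done
python3 -m creep '[{"translation":[0.5,0.03,0.87],"delta_rot":[0,0,0]},{"translation":[1,0.07,1.73],"delta_rot":[0,0,0]},{"translation":[1.5,0.1,2.6],"delta_rot":[0,0,0]},{"translation":[1.5,0.1,2.6],"delta_rot":[0,0,0]},{"translation":[1.5,0.1,2.6],"delta_rot":[0,0,0]}]'
python3 -m creep '[{"translation":[1,0.07,1.73],"delta_rot":[0,0,0]},{"translation":[1,0.07,1.73],"delta_rot":[0,0,0]},{"translation":[0,0,0],"delta_rot":[0,0,0]},{"translation":[0,0,0],"delta_rot":[0,0,0]}]'
python3 - <<'E'
from h import *
print(rel())
P=optics.camera_params("wrist"); im,dd=optics.grab_frame("wrist"); im=im[:,:,::-1].copy(); cv2.imwrite("pics/w4.png",im)
p,_=optics.grab_frame("scene"); cv2.imwrite("pics/s4.png",p[:,:,::-1])
D=Rd(AZ); K,R,t=P["mtx"],np.array(P["R"]),np.array(P["t"]).ravel()
g=np.array([[-60,-60],[60,-60],[60,60],[-60,60]],float)
out=[]
for h in (0,39):
    W=DIAL+g[:,:1]*D[:,0]+g[:,1:]*D[:,1]+h*D[:,2]; q=(W@R.T+t)@K.T; q=(q[:,:2]/q[:,2:]).astype(np.float32)
    dst=np.float32([[(60-y)*3.2,(60-x)*3.2] for x,y in g])
    r=cv2.warpPerspective(im,cv2.getPerspectiveTransform(q,dst),(384,384),flags=cv2.INTER_CUBIC); out.append(r)
cv2.imwrite("pics/r4.png",np.hstack(out))
hv=cv2.cvtColor(out[1],cv2.COLOR_BGR2HSV); 
E
```

```text
gripper_width: 44.0
gripper_width: 77.5
gripper_width: 91.3
time_s: 8.8
ee_pos: [600.5, 79.6, 192.6]
ee_rot: [-14.3, 60.2, -176.1]
force: [0.6, -0.1, 0.1]
gripper_width: 91.0
time_s: 9.13
ee_pos: [620.3, 81.0, 225.7]
ee_rot: [-14.3, 60.3, -176.1]
force: [-0.8, -0.1, -0.6]
gripper_width: 91.4
(array([ -0.5,   0.2, 187.4]), 'theta', np.float64(0.502), 'tx', array([-0.004, -0.001, -1.   ]), 'w', 91.4, 'F', array([-0.8, -0.1, -0.6]), 'q6', np.float64(77.8), 't', 9.1333)
```

View pics/r4.png

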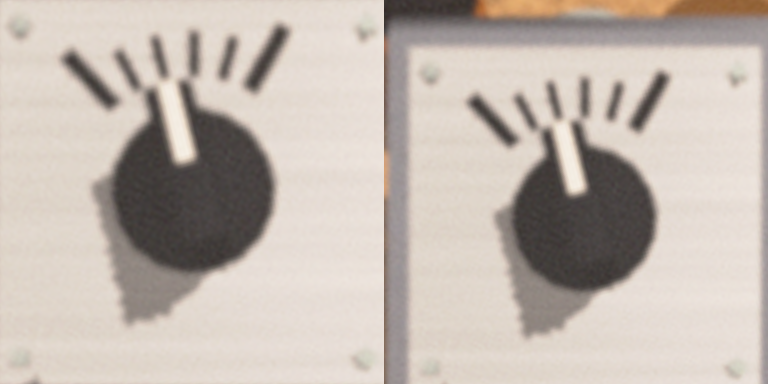

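View pics/s4.png

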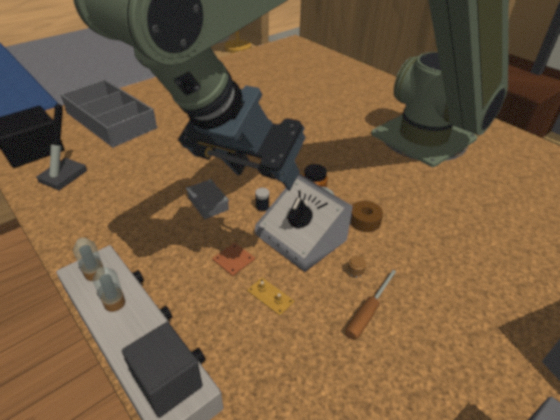

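The pointer sits close to the two mark, with the stripe running from (576,193) to (563,122) in the right panel. My rough reading of its angle is slightly off, so I'll measure it with a line fit.

```bash
python3 - <<'E'
from h import *
D=Rd(AZ)
def ang(im,P,nm):
    K,R,t=P["mtx"],np.array(P["R"]),np.array(P["t"]).ravel()
    S=6; g=np.array([[-60,-60],[60,-60],[60,60],[-60,60]],float)
    W=DIAL+g[:,:1]*D[:,0]+g[:,1:]*D[:,1]+39*D[:,2]; q=(W@R.T+t)@K.T; q=(q[:,:2]/q[:,2:]).astype(np.float32)
    H=cv2.getPerspectiveTransform(q,np.float32([[(60-y)*S,(60-x)*S] for x,y in g]))
    r=cv2.warpPerspective(im,H,(720,720),flags=cv2.INTER_CUBIC)
    # stripe: bright, within 21 mm of axis, bounded by black
    v=cv2.cvtColor(r,cv2.COLOR_BGR2GRAY); m=np.zeros_like(v); cv2.circle(m,(360,360),int(21*S),255,-1)
    m=((v>150)&(m>0)).astype(np.uint8)
    n,l,s,c=cv2.connectedComponentsWithStats(m)
    for i in range(1,n):
        if s[i,4]>400:
            pts=np.argwhere(l==i)[:,::-1].astype(np.float32); vx,vy,x,y=cv2.fitLine(pts,cv2.DIST_L2,0,.01,.01).ravel()
            if vy>0: vx,vy=-vx,-vy
            b=np.arctan2(-vx,-vy); print(nm,s[i,:4],s[i,4],"centre mm up,left",(360-y)/S,(360-x)/S,"b",b,"theta",.75-b, "via centre theta",.75-np.arctan2(360-x,360-y))
ang(cv2.imread("pics/w1.png"),np.load("pics/w1P.npy",allow_pickle=True).item(),"w1")
ang(cv2.imread("pics/w4.png"),optics.camera_params("wrist"),"w4")
print(rel())
E
```

```text
w1 [335 234 129  55] 2942 centre mm up,left 17.354805 -5.208532 b 1.3121644 theta -0.5621644 via centre theta 1.0415673
w1 [283 244  90 122] 4377 centre mm up,left 9.123982 5.147934 b 0.54611903 theta 0.20388097 via centre theta 0.23630482
w1 [234 279  51 107] 3072 centre mm up,left 4.7987723 17.141708 b -0.30543047 theta 1.0554304 via centre theta -0.54783666
w4 [316 235  63 127] 4632 centre mm up,left 10.381587 1.9602051 b 0.24202763 theta 0.50797236 via centre theta 0.56338143
w4 [373 235 108  89] 2520 centre mm up,left 15.4587965 -10.044113 b 1.0159296 theta -0.26592958 via centre theta 1.3261886
w4 [234 253  68 129] 3172 centre mm up,left 8.71553 15.772644 b -0.5286628 theta 1.2786628 via centre theta -0.3159802
(array([-1.000e-01,  3.000e-01,  1.854e+02]), 'theta', np.float64(0.502), 'tx', array([ 0.   , -0.001, -1.   ]), 'w', 91.6, 'F', array([-0.5, -0.4, -0.3]), 'q6', np.float64(77.8), 't', 9.2333)
```

```bash
python3 - <<'E'
from h import *
D=Rd(AZ); im=cv2.imread("pics/w4.png"); P=optics.camera_params("wrist"); K,R,t=P["mtx"],np.array(P["R"]),np.array(P["t"]).ravel()
v=cv2.cvtColor(im,cv2.COLOR_BGR2GRAY)
q=K@(R@(DIAL+39*D[:,2])+t); u0,v0=q[:2]/q[2]; print("axis px",u0,v0)
# stripe: per-row intensity centroid within black surround, rows below axis
pts=[]
for y in range(int(v0)+2,int(v0)+45):
    row=v[y,int(u0)-9:int(u0)+10].astype(float); w=np.clip(row-110,0,None)
    if w.sum()>60 and row[:3].max()<110 and row[-3:].max()<110: pts.append([(w*np.arange(int(u0)-9,int(u0)+10)).sum()/w.sum(),y])
pts=np.array(pts); print(len(pts),pts[[0,-1]])
X=ray(P,pts,D[:,2],DIAL+39*D[:,2])-DIAL; d=np.c_[X@D[:,0],X@D[:,1]]
k=np.polyfit(d[:,0],d[:,1],1); print("range mm",d[:,0].min(),d[:,0].max(),"b",np.arctan(k[0]),"theta",.75-np.arctan(k[0]),"offset at axis",k[1])
cv2.imwrite("pics/z4.png",cv2.resize(im[150:260,220:360],None,fx=5,fy=5,interpolation=cv2.INTER_CUBIC))
E
```

```text
axis px 283.86532789129126 195.12519729607283
10 [[283.24437781 197.        ]
 [283.1574344  206.        ]]
range mm 2.0347330709889633 11.182916906068328 b 0.24062787636063718 theta 0.5093721236393628 offset at axis -0.6232934254608162
```

View pics/z4.png

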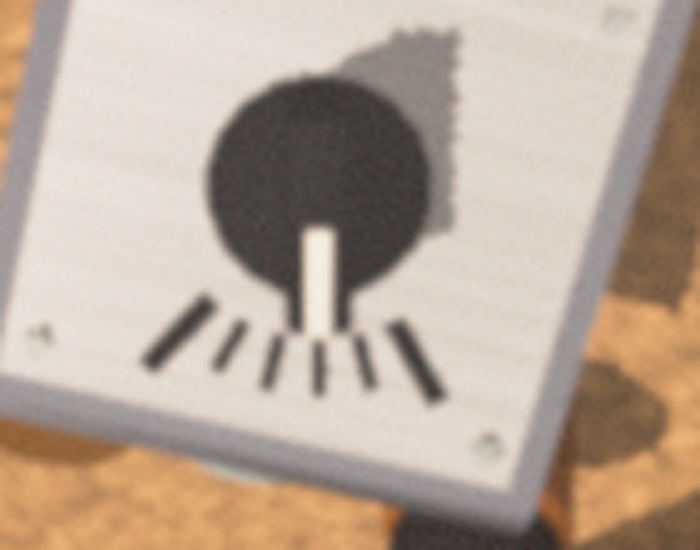

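The stripe (318,230–335) lines up with the mark at (318,370). That mark is the third counting from the long zero mark, so it is two minutes. The line fit gives 0.509 rad. Nothing touches the robot, and the loose parts are where they were, so I'll hand the job in.

```bash
python3 -c "
from workcell import env
print(env.job_done())"
```

```text
the job is handed in; nothing more can be done
None
```

The timer is set to two minutes and the job is handed in, at about 9.3 s on the robot's clock. I gripped the wing along the knob's axis, wound it clockwise to about 1.40 rad (past the 1.28 needed) and held it there for about 0.3 s. I then turned it back to 0.50 rad, let go and backed off about 160 mm.

**Knob setting:** in the last wrist picture the stripe points straight at the two-minute mark. A line fit on the stripe gave 0.51 rad and the tool angle at release was 0.50. A rougher estimate from the stripe's centre gave 0.56, still inside the 0.4–0.6 band; it depends on where I placed the knob's axis, and an error of about 0.6 mm there explains the difference.

**Contact and loose parts:** the force reading was at noise level and the gripper was clear of everything. By eye, the loose parts were where they started in the last scene picture; I did not measure their positions.

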